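# Open the warm specimen jar in the block bath

## Robot

A 6-joint arm with a two-finger parallel gripper is mounted at the origin on the work surface. World frame = base frame: x ahead of the robot, y to its left, z up, the work surface at z = 0. Lengths are in mm, angles in rad, forces in N, time in s.
With the tool pointing down it reaches from about 275 to 750 mm from the base axis. Payload 10.2 kg.
Tool frame: the origin (TCP) lies at the very end of the fingers, on their centre line; the grasp point (between the pads) lies ctrl.grip_depth behind it (ctrl.grip_depth is the distance from the TCP to the grasp point, in mm); z points along the fingers, y is the direction in which the jaws open and shut (so a half turn about z gives the same grasp; the last joint's range is limited). The gripper opens to 85 mm and grips with 20 to 120 N. Pads are 22 mm wide; open, the fingers measure 114 mm over their backs; the gripper's body (76 mm by 85 mm) begins 54 mm behind the grasp point. The pads swing forward as they close: fully open they stand 13 mm farther back than shut.
Start: joints at [0.914, 0.313, 1.498, -0, 1.331, -0.223], TCP at [220.682, 476.372, 197.294] pointing down, gripper open.
Joint ranges: [-2.94, 2.94], [-0.97, 2.17], [0.19, 2.56], [-1.23, 4.37], [0.02, 3.11], [-2.88, 2.88]. Speed limits (rad/s): [2.39, 2.39, 3.01, 3.14, 3.14, 3.14].

## Interface

Orientations are given as a unit quaternion [w, x, y, z].
In Python, from rig import telemetry, eyes, ctrl, nets gives the robot as it stands. The module is installed in compiled form; this text tells all that it offers.
- The arm moves only by the tool drive_tool, never from a script. Its argument "series" is text: rows parted by semicolons, each of 7 numbers parted by spaces: the shift along the tool's x, y, z normalised to -1 to 1, where 1 is 0.12 m, then the turn, a rotation vector about the tool's x, y, z normalised to -1 to 1, where 1 is 0.5 rad, then the opening, from 0 (shut) to 1 (fully open). In form: tx ty tz wx wy wz hand; .... A call has 1 to 20 rows; each row is the pose to reach, as a shift and turn from the pose measured when the call began, along the tool's axes at that moment; what a row does not reach only later rows make up. A row lasts 1/10 s, in which the tool goes at most 50 mm and 8.59 degrees, less where a joint would pass 70% of its speed; a pose out of reach is approached as far as the arm can. A call with a number of a shift or a turn outside -1 to 1 is refused whole. A call with a gripper value outside its range is refused whole. The fingers move at their own pace and stop on an object; "newtons" is the grip in N (left out, the last holds). Time passes only in rows, so rows that repeat a pose let the fingers close. It gives the time, the measured TCP pose, the force and the opening at its end, in the units of the state.
- telemetry.sense(): the state, without advancing time (a new reading comes with each control period).
- eyes.capture(name): name is "side" or "top"; returns a dict with "frame" (400x640x3 uint8, red, green, blue), "fx", "fy", "cx", "cy" (pixels), "D" ([k1, k2, p1, p2, k3] as OpenCV has them; the pictures are not rectified), "view" (4x4, takes a point from world to camera coordinates). Camera axes: x right, y up, looking along -z (the intrinsics and any distortion apply to the point x, -y, -z); pixel columns grow to the right and rows downward; lengths in mm; the calibration is good to about 2 mm. A picture is of the moment at which its call begins. There is no depth.
- ctrl.finish_job(): hands the job in, once; it reports no verdict.
Trained networks look in a picture, given as the dict that the camera call returned (one of the last four; its "shot" number tells which), for a name from the list of things; names that differ only in an ending like _2 or _b are one class to them, and where a whole thing is asked for, a point or a joint stands for the part that bears it (a point fixed in the world has none). Each returns a list of dicts, best first, with "confidence" (0 to 1); they miss things now and then, are a little off and sometimes report something else, mostly with a low value. They report only what shows in the picture. A call takes as long as a camera call. They do not tell look-alikes from the thing itself.
- nets.spot_in(name, picture): "rect" ([left, top, right, bottom] in pixels, round what is visible of it).
The state is a dict: "time_s": time; "joints": joint angles; "dq": joint speeds; "tau": joint torques, N m; "eef_pos": TCP position; "ee_rot": TCP orientation; "force": force on the tool from outside, world axes, zero at the start; "wrist_torque": the same for the moment, N m; "grip_width": opening from 0.0 (shut) to 1.0 (fully open).
Only numpy, scipy, OpenCV 4.12 (cv2) and the standard library are available. Lean on these libraries where they do the work, as an engineer would, in place of code of your own. Each camera call takes 0.05 s, during which the arm holds its last target. There are 200 camera calls.

## Task

Lift the loose clear cover off the block bath and stand it, right way up, on the white drip mat. Then unscrew the tight cap of the tall jar, leaving the jar standing in its well, which keeps it from turning; stop turning as soon as the thread lets go, lift the cap straight off, and finish still holding it level and still over the jar's mouth, a centimetre or two clear of the glass. Leave the short jar and everything else on the bench where it is.

Things in the scene. Friction and masses are not known exactly. Their poses are not given: they have to be found in the camera images.
- bath: White block bath (dry bath), fixed, 230 (x) x 225 (y) x 85 mm high; origin: centre of its underside on the bench; its -x side is the sloping control panel. Its aluminium block, centred 30 mm along its +x, has two 58 mm square wells 40 mm to its +y and -y, floors 45 mm above the bench. One holds the tall jar, the other the short jar (either way). A 4 mm lip surrounds the cover's foot.
- cover_grip (a point): Centre of the black grip bar on the loose clear cover that stands on the bath over both jars. Bar: 14 mm thick (its x, the way to pinch it), 60 long (its y), 28 high. Cover: box open below, 115 (x) x 195 (y) x 72 mm without the bar; this point is 86 mm above its lower rim. About 0.3 kg. Starts 171 mm above the bench; lift 65 mm or more to clear the tall jar (top 145 mm above the bench).
- mat_top (a point): Centre of the upper face of the white drip mat, fixed flat on the bench beside the bath, 200 (x) x 260 (y) x 3 mm. The cover goes on the middle of it, long side along the mat's y.
- cap_center (a point): Centre, half-way up, of the black ribbed screw cap on the tall jar: 50 mm diameter, 22 mm high, about 50 g; 134 mm above the bench when closed. Tight: about 0.6 N m to start, so grip firmly (30 N or more), finger tips 12 to 22 mm below its top (the jar's shoulder begins 28 mm below its top). Unscrews counter-clockwise seen from above and may be turned at constant height.
- cap_mark (a point): Point on the cap's rim, 25 mm from its axis along the cap's x, half-way up. Closed, the cap's x lies along the jar's x (within 4 degrees). It has three lugs under thread ramps: free once turned 55 degrees, hard stop at about 90, so turn some 72 degrees (1.25 rad) in one grasp. Lifted sooner, it takes the jar with it. Its skirt clears the rim once it is 16 mm above its closed place.
- jar_mouth (a point): Centre of the mouth of the tall amber glass jar, on its rim, 93.5 mm above its foot; 4.5 mm above the centre of the closed cap. Square body 56 mm wide, 64 mm high, about 0.4 kg. It stands loose in its well with 1 mm of play each side: the well stops it from turning but not from being lifted. Its axes are square to the bath's.
- jar: The tall jar itself; origin at the centre of its foot, on the floor of its well, 45 mm above the bench. A springy liner inside the cap presses on the jar's rim with about 20 N until the cap has risen 3 mm, so a freed cap pushes up a little against the fingers at first.
- short_jar_top (a point): Centre of the top of the short amber jar in the other well: 56 mm square, black cap 45 mm in diameter, top 58 mm above its foot and 103 mm above the bench. Not to be disturbed.
- petri: Closed glass culture dish, 89 mm in diameter, 15 mm high; origin under its centre. Bystander.
- vial: Small glass vial with white cap, 25 mm in diameter, 52 mm high, upright; origin under its centre. Bystander.
- tweezers: Steel tweezers lying flat, about 115 mm long, 10 mm high; origin under the middle. Bystander.
- dropper: Amber dropper bottle, 38 mm in diameter, 85 mm high; origin under its centre. Bystander.
- beaker: Glass beaker, 66 mm at the rim, 75 mm high; origin under its centre. Bystander.
- tube_rack: White rack with capped tubes, 70 x 140 x 45 mm; origin under its centre. Bystander.
- slide_box: Grey and black slide box, 102 x 87 x 35 mm; origin under its centre. Bystander.
There are look-alikes about, which are no part of the job. What is shaped like the part that bears cover_grip but green is not meant.

How it is judged (in metres and radians):
On the way, in this order (a step that is already met when the one before it is completed fails the run):
1. the cover stands right way up on the drip mat, released (horizontal distance between cover_grip and mat_top below 0.07 m and z of cover_grip in the frame of mat_top between 0.08 and 0.092 m and angle between cover_grip's own z axis and vertical below 0.1 rad and contact force between the fingers and cover below 0.05 N), for 0.2 s.
2. the cap has come off its thread and clear of the rim, the jar still standing in its well (z of cap_center in the frame of jar_mouth above 0.013 m and z of jar in the frame of bath below 0.049 m), for 0.2 s.
At the end, for the whole second after the job is handed in: Cover upright on the mat (centres within 70 mm). Cap held still by the fingers, touching nothing else, level to 0.2 rad, within 20 mm of the jar axis, skirt 2 to 40 mm above the rim, turned 30 to 150 deg from closed. Jar upright on its well floor (3 mm) (horizontal distance between cover_grip and mat_top below 0.07 m and z of cover_grip in the frame of mat_top below 0.092 m and angle between cover_grip's own z axis and vertical below 0.1 rad and z of cap_center in the frame of jar_mouth between 0.013 and 0.051 m and horizontal distance between cap_center and jar_mouth below 0.02 m and angle between cap_center's own z axis and vertical below 0.2 rad and y of cap_mark in the frame of jar above 0.0125 m and linear speed of each of cap, jar below 0.02 m/s and contact force between the fingers and cap above 1 N and contact force between cap and jar below 0.05 N and z of jar in the frame of bath below 0.048 m and angle between jar's own z axis and vertical below 0.06 rad); the arm keeps its last pose, push and grip.
It fails at once if the jar is lifted out of its seat in the well (more than 8 mm) (z of jar in the frame of bath above 0.053 m).
It fails at once if the short jar is disturbed (moved more than 10 mm) (distance of short_jar_top from where it was at the start of the episode above 0.01 m).
It fails at once if something else on the bench is disturbed (moved more than 20 mm) (distance of any of petri, vial, tweezers, dropper, beaker, tube_rack, slide_box from where it was at the start of the episode above 0.02 m).
It also fails if it takes over 59 s, if anything falls off the work surface, if the arm or the gripper's body presses on something with over 40 N, if the wrist force passes 120 N, or if a joint passes its speed limit or range.

## Working session

There is one attempt and no reset: what is moved stays moved. The work goes in short steps, Python scripts to look and compute and a tool call to move; the robot and the scene stay as the last step left them, time stands still between calls to the robot, and variables do not carry over. Pictures are saved under pics/ and viewed, about 8 in all and at most 12, crops included, and the job is handed in when it is done.

Besides the shell and the picture viewer there is one more tool, called after ">>>" by a JSON object that holds its "fn" and its "kwargs", one argument or row to a line. drive_tool: Moves the arm, as the interface text tells. Scaled input: -1 to 1 covers 0.12 m each way for a shift and 0.5 rad each way for a turn. Its arguments: {"type":"object","properties":{"series":{"type":"string"},"newtons":{"type":"number"}},"required":["series"]}

```bash
mkdir -p pics
cat > h.py <<'E'
import numpy as np, cv2
from rig import telemetry, eyes, ctrl, nets
def proj(c,P):
    P=np.atleast_2d(np.asarray(P,float)); V=np.array(c["view"])
    q=(V[:3,:3]@P.T).T+V[:3,3]; q=q*[1,-1,-1]
    K=np.array([[c["fx"],0,c["cx"]],[0,c["fy"],c["cy"]],[0,0,1.]])
    return cv2.projectPoints(q.reshape(-1,1,3),np.zeros(3),np.zeros(3),K,np.array(c["D"],float))[0].reshape(-1,2)
def ray(c,uv):
    K=np.array([[c["fx"],0,c["cx"]],[0,c["fy"],c["cy"]],[0,0,1.]])
    n=cv2.undistortPoints(np.array([[uv]],float),K,np.array(c["D"],float)).ravel()
    V=np.array(c["view"]);R=V[:3,:3]
    return -R.T@V[:3,3], R.T@np.array([n[0],-n[1],-1.])
def atz(c,uv,z):
    o,d=ray(c,uv); return o+d*(z-o[2])/d[2]
def save(c,name,crop=None,s=1):
    f=c["frame"][...,::-1]
    if crop: l,t,r,b=crop; f=f[t:b,l:r]
    cv2.imwrite("pics/"+name,cv2.resize(f,None,fx=s,fy=s,interpolation=cv2.INTER_CUBIC))
E
python3 - <<'E'
from h import *
print(telemetry.sense(),ctrl.grip_depth)
for n in("side","top"):
    c=eyes.capture(n);save(c,n+"0.png",None,1.25)
    print(n,"cam",ray(c,(320,200))[0].round())
    for k in "bath cover_grip mat_top cap_center jar short_jar_top petri vial tweezers dropper beaker tube_rack slide_box".split():
        for d in nets.spot_in(k,c)[:3]: print(k,np.round(d["rect"]),round(d["confidence"],2))
E
```

```text
{'time_s': 0.0, 'joints': array([ 9.13571332e-01,  3.13449932e-01,  1.49843767e+00,  5.68536449e-07,
        1.33099489e+00, -2.23392487e-01]), 'dq': array([ 1.18087393e-03, -1.25844646e-03,  5.97115819e-06,  2.03309357e-04,
       -2.00231517e-05,  2.51220078e-04]), 'tau': array([-3.47857822e-04, -4.12270975e+01, -2.59736449e+01, -1.95717330e-04,
        4.20566925e-03, -1.76578709e-05]), 'eef_pos': array([220.5046659 , 476.11888943, 196.73491868]), 'ee_rot': array([-2.75126234e-04,  2.15219192e-01,  9.76565555e-01, -5.83288790e-04]), 'force': array([-0.25035133, -0.10148903,  0.17511977]), 'wrist_torque': array([ 0.01150106,  0.03859719, -0.00060464]), 'grip_width': 1.0018108942692436} 18.700000000000003
side cam [ 387. 1027.  886.]
cover_grip [298. 128. 336. 168.] 0.77
cover_grip [374. 134. 417. 177.] 0.64
mat_top [284. 232. 355. 299.] 0.91
petri [336. 203. 366. 227.] 0.88
tweezers [248. 156. 279. 182.] 0.36
dropper [216. 242. 232. 265.] 0.81
beaker [239. 175. 258. 204.] 0.64
beaker [296. 125. 334. 169.] 0.34
tube_rack [248. 157. 277. 182.] 0.76
slide_box [270. 319. 309. 357.] 0.95
top cam [ 292.   51. 1567.]
bath [362. 173. 433. 242.] 0.77
cover_grip [370. 174. 431. 214.] 0.82
cover_grip [405. 263. 469. 303.] 0.62
mat_top [241. 192. 309. 252.] 0.97
petri [323. 235. 344. 257.] 0.68
vial [328. 207. 335. 211.] 0.38
dropper [264. 147. 274. 158.] 0.43
beaker [338. 142. 356. 163.] 0.68
beaker [327. 206. 336. 214.] 0.44
tube_rack [368. 141. 407. 167.] 0.97
slide_box [197. 196. 220. 226.] 0.63
slide_box [364. 171. 432. 242.] 0.33
```

View pics/side0.png

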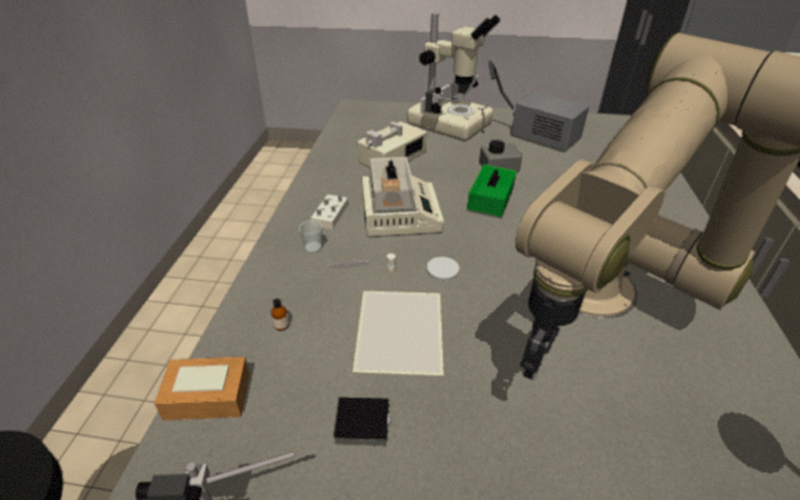

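View pics/top0.png

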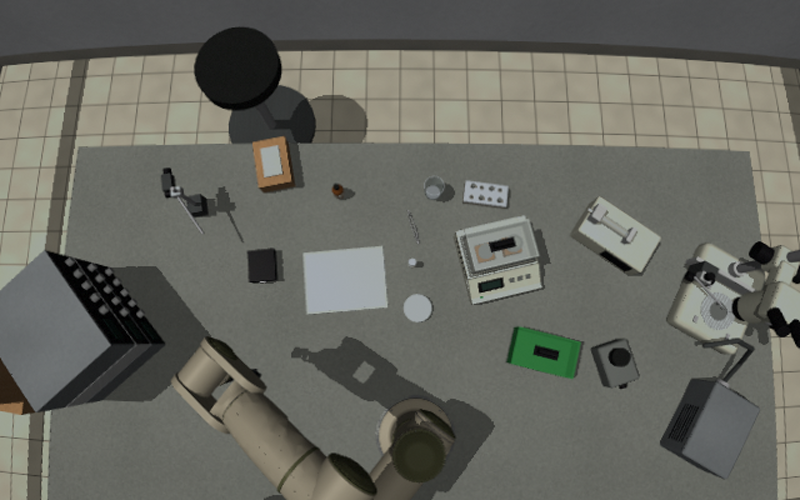

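The side view shows the bath at about (400,200) with the black grip at (391,170). The top view has the grip at (502,243) and the mat centred at (345,280). The green box is the look-alike. Next I'll zoom in on the bath.

Run:
```python
from h import *
t=eyes.capture("top");s=eyes.capture("side")
a=t["frame"][165:250,357:442,::-1];b=s["frame"][115:200,280:365,::-1]
r=lambda f:cv2.resize(f,None,fx=4.7,fy=4.7,interpolation=cv2.INTER_CUBIC)
cv2.imwrite("pics/z1.png",np.hstack([r(a),r(b)]))
# mat by white threshold in top
g=cv2.cvtColor(t["frame"],cv2.COLOR_RGB2GRAY)
print(g[224,276],g[185,276])
m=((g>140)*255).astype(np.uint8);m[:,:235]=0;m[:,315:]=0;m[:185]=0;m[260:]=0
cs=max(cv2.findContours(m,0,1)[0],key=cv2.contourArea)
q=cv2.boxPoints(cv2.minAreaRect(cs));print([atz(t,p,3).round(1) for p in q],atz(t,q.mean(0),3))
g2=cv2.cvtColor(s["frame"],cv2.COLOR_RGB2GRAY)
# dark blobs for grip
m=((g<45)*255).astype(np.uint8);m[:,:388]=0;m[:,415:]=0;m[:185]=0;m[203:]=0
for c in cv2.findContours(m,0,1)[0]:
  if cv2.contourArea(c)>10: q=cv2.boxPoints(cv2.minAreaRect(c));print(q.round(1).tolist(),[atz(t,p,185).round(1) for p in q],atz(t,q.mean(0),185))
```

```text
166 108
[array([567.3, 369.1,   3. ]), array([591.8, 107.4,   3. ]), array([393.8,  88.3,   3. ]), array([369.4, 344.8,   3. ])] [479.65080446 226.97950243   3.        ]
[[391.0, 194.0], [409.79998779296875, 189.3000030517578], [411.6000061035156, 196.39999389648438], [392.79998779296875, 201.10000610351562]] [array([ 566.6, -206.2,  185. ]), array([ 584.2, -275. ,  185. ]), array([ 558.4, -280.5,  185. ]), array([ 540.9, -211.9,  185. ])] [ 562.4851574  -243.32366456  185.        ]
```

View pics/z1.png

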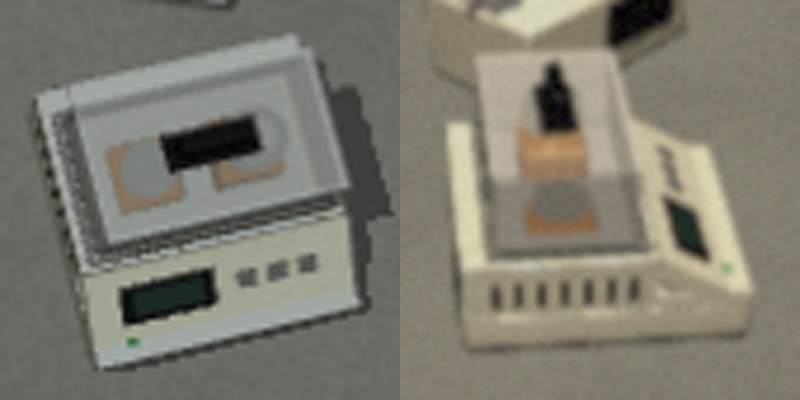

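The zoom settles which jar is which: the taller jar is on the far (-y) side, with its amber at (553,150) in the crop, and the short one is nearer +y at (560,205). I'll fit the bath pose with the picked corners.

Run:
```python
from h import *
from scipy.optimize import least_squares
t=eyes.capture("top");s=eyes.capture("side")
T=lambda x,y:(357+x/4.7-.4,165+y/4.7-.4); S=lambda x,y:(280+(x-400)/4.7-.4,115+y/4.7-.4)
obs=[(t,T(100,368),(-115,112.5,0)),(t,T(362,305),(-115,-112.5,0)),(t,T(36,97),(115,112.5,85)),(t,T(297,37),(115,-112.5,85)),
(s,S(472,348),(115,112.5,0)),(s,S(746,334),(-115,112.5,0)),(s,S(449,122),(115,-112.5,85))]
def W(p,l): c,n=np.cos(p[2]),np.sin(p[2]); return [p[0]+c*l[0]-n*l[1],p[1]+n*l[0]+c*l[1],l[2]]
f=lambda p:np.concatenate([proj(c,W(p,l))[0]-uv for c,uv,l in obs])
r=least_squares(f,[530,-240,.23],loss="soft_l1",x_scale=[10,10,.1]);print(r.x,f(r.x).reshape(-1,2).round(1).tolist())
p=r.x
print("grip",W(p,(30,0,171)),"tall(-y)",W(p,(30,-40,134)),"short",W(p,(30,40,103)))
h=[W(p,(30+a,b,185)) for a in(-7,7) for b in(-30,30)]
cv=[W(p,(30+a,b,157)) for a in(-57.5,57.5) for b in(-97.5,97.5)]
tj=[W(p,(30+25*np.cos(a),-40+25*np.sin(a),z)) for a in np.linspace(0,6.28,20) for z in(123,145)]
sj=[W(p,(30+22.5*np.cos(a),40+22.5*np.sin(a),103)) for a in np.linspace(0,6.28,20)]
ims=[]
for c,o in((t,(357,165)),(s,(280,115))):
    im=cv2.resize(c["frame"][o[1]:o[1]+85,o[0]:o[0]+85,::-1],None,fx=4.7,fy=4.7,interpolation=cv2.INTER_CUBIC)
    for P,col in((h,(0,255,255)),(cv,(0,255,0)),(tj,(0,0,255)),(sj,(255,0,0))):
        for u in proj(c,P): cv2.circle(im,tuple(((u-o+.4)*4.7).astype(int)),2,col,-1)
    ims.append(im)
cv2.imwrite("pics/z2.png",np.hstack(ims))
```

```text
[ 5.38392741e+02 -2.63336709e+02  2.59299128e-01] [[0.3, 1.5], [-2.1, 0.6], [0.8, -0.1], [0.5, -1.4], [-0.8, 1.3], [1.3, -0.1], [-1.0, -0.4]]
grip [np.float64(567.3898387905294), np.float64(-255.64461374921942), 171] tall(-y) [np.float64(577.6459656975165), np.float64(-294.30741060702286), 134] short [np.float64(557.1337118835423), np.float64(-216.98181689141597), 103]
```

View pics/z2.png

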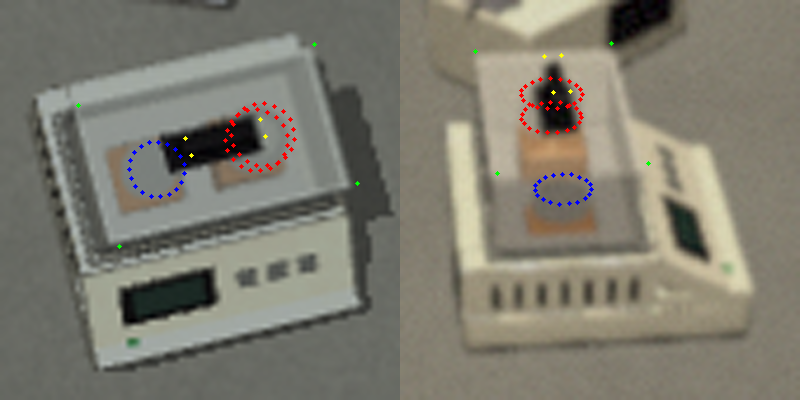

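Run:
```python
from h import *
from scipy.optimize import least_squares
t=eyes.capture("top");s=eyes.capture("side")
T=lambda x,y:(357+x/4.7-.4,165+y/4.7-.4); S=lambda x,y:(280+(x-400)/4.7-.4,115+y/4.7-.4)
obs=[(t,T(36,97),(115,112.5,85)),(t,T(297,37),(115,-112.5,85)),
(s,S(472,348),(115,112.5,0)),(s,S(746,334),(-115,112.5,0)),(s,S(449,122),(115,-112.5,85)),
(s,S(562,203),(30,40,103)),(t,T(147,175),(30,40,103)),(t,T(162,135),(37,30,185)),(t,T(253,115),(37,-30,185)),(t,T(262,150),(23,-30,157)),(t,T(168,172),(23,30,157)),
(s,S(475,55),(87.5,-97.5,157)),(s,S(616,52),(-27.5,-97.5,157)),(s,S(487,180),(87.5,97.5,157)),(s,S(641,178),(-27.5,97.5,157)),(t,T(78,100),(87.5,97.5,157)),(t,T(306,60),(87.5,-97.5,157)),(t,T(350,188),(-27.5,-97.5,157)),(t,T(108,243),(-27.5,97.5,157))]
def W(p,l): c,n=np.cos(p[2]),np.sin(p[2]); return [p[0]+c*l[0]-n*l[1],p[1]+n*l[0]+c*l[1],l[2]]
f=lambda p:np.concatenate([proj(c,W(p,l))[0]-uv for c,uv,l in obs])
for sel in (t,s,None):
    o2=[o for o in obs if sel is None or o[0] is sel]
    g=lambda p:np.concatenate([proj(c,W(p,l))[0]-uv for c,uv,l in o2])
    r=least_squares(g,[530,-240,.23],loss="soft_l1",x_scale=[10,10,.1]);p=r.x
    print(p,g(p).reshape(-1,2).round(1).tolist())
    print("grip",np.round(W(p,(30,0,171))),"tall(-y)",np.round(W(p,(30,-40,134))))
```

```text
[ 5.35762259e+02 -2.55777527e+02  2.23353992e-01] [[-0.4, -0.7], [-0.1, -0.0], [0.3, -0.9], [3.3, 1.1], [-0.1, 1.8], [-2.7, -0.5], [1.5, -1.6], [-1.4, 0.7], [0.9, -1.9], [-0.3, 0.8], [-0.2, 0.6]]
grip [ 565. -249.  171.] tall(-y) [ 574. -288.  134.]
[ 5.37889869e+02 -2.53127719e+02  2.21121640e-01] [[-2.3, 2.3], [0.3, 2.3], [-0.3, 0.2], [-0.4, -1.6], [0.6, 0.1], [-0.2, -0.4], [0.7, -0.4], [0.3, -1.3]]
grip [ 567. -247.  171.] tall(-y) [ 576. -286.  134.]
[ 5.36945144e+02 -2.55394423e+02  2.23324280e-01] [[-0.5, -1.0], [-0.2, -0.3], [-1.9, 2.0], [0.7, 1.9], [-0.1, 0.0], [-0.0, -1.9], [0.2, -1.2], [3.2, 0.7], [-0.2, 1.5], [-2.8, -0.8], [1.4, -2.0], [0.9, -0.2], [0.1, -0.7], [1.1, -0.7], [0.7, -1.7], [-1.5, 0.4], [0.8, -2.2], [-0.5, 0.5], [-0.3, 0.3]]
grip [ 566. -249.  171.] tall(-y) [ 575. -288.  134.]
```

```bash
cat > pl.py <<'E'
import sys
from h import *
from scipy.spatial.transform import Rotation as Ro
def rot(q): return Ro.from_quat(np.roll(q,-1))
def down(yaw): # tool z down, tool y at angle yaw
    y=np.array([np.cos(yaw),np.sin(yaw),0]);z=np.array([0,0,-1.]);return Ro.from_matrix(np.c_[np.cross(y,z),y,z])
def plan(tgts):
    """tgts: (x,y,z,yaw); splits in calls within limits, prints normalised rows"""
    s=telemetry.sense();p,R=np.array(s["eef_pos"]),rot(s["ee_rot"])
    print("at",p.round(1),"yaw",np.arctan2(*R.as_matrix()[1::-1,1]).round(3),"tilt",np.arccos(-R.as_matrix()[2,2]).round(4),"F",np.round(s["force"],1),"w",round(s["grip_width"],3),"t",s["time_s"],"j",np.round(s["joints"],2))
    for x,y,z,yaw in tgts:
        P=np.array([x,y,z]);Q=down(yaw)
        d=R.inv().apply(P-p)/120;w=(R.inv()*Q).as_rotvec()/.5
        n=int(np.ceil(max(np.abs(d).max(),np.abs(w).max(),np.linalg.norm(d)/1.3)-.02))or 1
        dR=(R.inv()*Q).as_rotvec()/n
        for i in range(n):
            R2=R*Ro.from_rotvec(dR);p2=p+(P-p)/(n-i)
            print(R.inv().apply(p2-p).__truediv__(120).round(3),(dR/.5).round(3),"->",p2.round())
            p,R=p2,R2
E
python3 -c "
from pl import *
plan([(566,-248,235,.222),(566,-248,162,.222)])"
```

```text
at [220.7 476.4 197.3] yaw 1.137 tilt 0.0 F [-0.1  0.2 -0.1] w 1.005 t 1.7 j [ 0.91  0.31  1.5  -0.    1.33 -0.22]
[-0.858 -0.711 -0.052] [-0.     0.     0.305] -> [278. 356. 204.]
[-0.956 -0.573 -0.052] [-0.     0.     0.305] -> [336. 235. 210.]
[-1.032 -0.421 -0.052] [-0.     0.     0.305] -> [393. 114. 216.]
[-1.084 -0.259 -0.052] [-0.     0.     0.305] -> [451.  -7. 222.]
[-1.111 -0.091 -0.052] [-0.     0.     0.305] -> [ 508. -127.  229.]
[-1.112  0.078 -0.052] [-0.     0.     0.305] -> [ 566. -248.  235.]
[ 0.    -0.     0.608] [ 0.  0. -0.] -> [ 566. -248.  162.]
```

>>> {"fn": "drive_tool", "kwargs": {
  "series": "-0.43 -0.36 -0.1 0 0 0.15 1; -0.86 -0.71 -0.2 0 0 0.3 1; -0.86 -0.71 -0.2 0 0 0.3 1; -0.86 -0.71 -0.2 0 0 0.3 1; -0.86 -0.71 -0.2 0 0 0.3 1"
}}

```text
time_s: 2.2
eef_pos: [278.8, 355.5, 221.5]
ee_rot: [0.0, 0.288, 0.958, 0.0]
force: [0.0, 0.7, 0.7]
grip_width: 1.002
```

>>> {"fn": "drive_tool", "kwargs": {
  "series": "-0.48 -0.29 -0.1 0 0 0.15 1; -0.96 -0.57 -0.2 0 0 0.3 1; -0.96 -0.57 -0.2 0 0 0.3 1; -0.96 -0.57 -0.2 0 0 0.3 1; -0.96 -0.57 -0.2 0 0 0.3 1"
}}

```text
time_s: 2.7
eef_pos: [337.0, 235.4, 245.3]
ee_rot: [-0.0, 0.359, 0.933, 0.0]
force: [0.4, 0.3, -0.2]
grip_width: 0.999
```

>>> {"fn": "drive_tool", "kwargs": {
  "series": "-0.5 -0.21 0 0 0 0.15 1; -1 -0.42 0 0 0 0.3 1; -1 -0.42 0 0 0 0.3 1; -1 -0.42 0 0 0 0.3 1; -1 -0.42 0 0 0 0.3 1"
}}

```text
time_s: 3.2
eef_pos: [391.9, 118.6, 244.8]
ee_rot: [-0.001, 0.428, 0.904, 0.0]
force: [0.2, 0.5, -0.3]
grip_width: 0.995
```

>>> {"fn": "drive_tool", "kwargs": {
  "series": "-0.5 -0.13 0 0 0 0.15 1; -1 -0.26 0 0 0 0.3 1; -1 -0.26 0 0 0 0.3 1; -1 -0.26 0 0 0 0.3 1; -1 -0.26 0 0 0 0.3 1"
}}

```text
time_s: 3.7
eef_pos: [443.5, 7.7, 244.3]
ee_rot: [-0.001, 0.494, 0.87, 0.0]
force: [0.1, 0.0, 0.6]
grip_width: 1.0
```

>>> {"fn": "drive_tool", "kwargs": {
  "series": "-0.5 -0.05 0 0 0 0.15 1; -1 -0.09 0 0 0 0.3 1; -1 -0.09 0 0 0 0.3 1; -1 -0.09 0 0 0 0.3 1; -1 -0.09 0 0 0 0.3 1"
}}

```text
time_s: 4.2
eef_pos: [495.6, -98.9, 244.0]
ee_rot: [-0.002, 0.557, 0.831, 0.0]
force: [0.6, 0.0, -0.9]
grip_width: 0.998
```

```bash
python3 -c "
from pl import *
plan([(566,-248,240,.222)])"
```

```text
at [495.6 -98.9 244. ] yaw 0.39 tilt 0.0034 F [ 0.6  0.  -0.9] w 0.998 t 4.2 j [-0.43  0.24  1.47  0.    1.43 -0.82]
[-0.686  0.035  0.014] [-0.001 -0.003  0.168] -> [ 531. -173.  242.]
[-0.681  0.092  0.015] [-0.001 -0.003  0.168] -> [ 566. -248.  240.]
```

>>> {"fn": "drive_tool", "kwargs": {
  "series": "-0.35 0.02 0 0 0 0.08 1; -0.69 0.04 0 0 0 0.17 1; -0.69 0.04 0 0 0 0.17 1; -0.69 0.04 0 0 0 0.17 1"
}}

```text
time_s: 4.6
eef_pos: [531.5, -171.9, 243.7]
ee_rot: [-0.002, 0.591, 0.807, 0.001]
force: [-0.5, 0.3, -1.1]
grip_width: 1.002
```

>>> {"fn": "drive_tool", "kwargs": {
  "series": "-0.34 0.05 0 0 0 0.08 1; -0.68 0.09 0 0 0 0.17 1; -0.68 0.09 0 0 0 0.17 1; -0.68 0.09 0 0 0 0.17 1; -0.68 0.09 0 0 0 0.17 1"
}}

```text
time_s: 5.1
eef_pos: [566.4, -244.4, 244.2]
ee_rot: [-0.002, 0.623, 0.782, 0.001]
force: [-0.5, 0.5, 0.6]
grip_width: 1.0
```

Run:
```python
from pl import *
plan([(566,-248,163,.222)])
t=eyes.capture("top");s=eyes.capture("side")
P=telemetry.sense()["eef_pos"];ims=[]
for c,o in((t,(360,155)),(s,(275,75))):
    im=cv2.resize(c["frame"][o[1]:o[1]+100,o[0]:o[0]+80,::-1],None,fx=5,fy=5,interpolation=cv2.INTER_CUBIC)
    for u in proj(c,[P,[566,-248,185],[566,-248,157]]): cv2.circle(im,tuple(((u-o+.4)*5).astype(int)),3,(0,255,255),-1)
    ims.append(im)
cv2.imwrite("pics/z3.png",np.hstack(ims))
```

```text
at [ 566.4 -244.4  244.2] yaw 0.225 tilt 0.0037 F [-0.5  0.5  0.6] w 1.0 t 5.1 j [-0.6   0.5   1.1   0.    1.54 -0.82]
[-0.031 -0.009  0.676] [-0.002 -0.007  0.005] -> [ 566. -248.  163.]
```

View pics/z3.png

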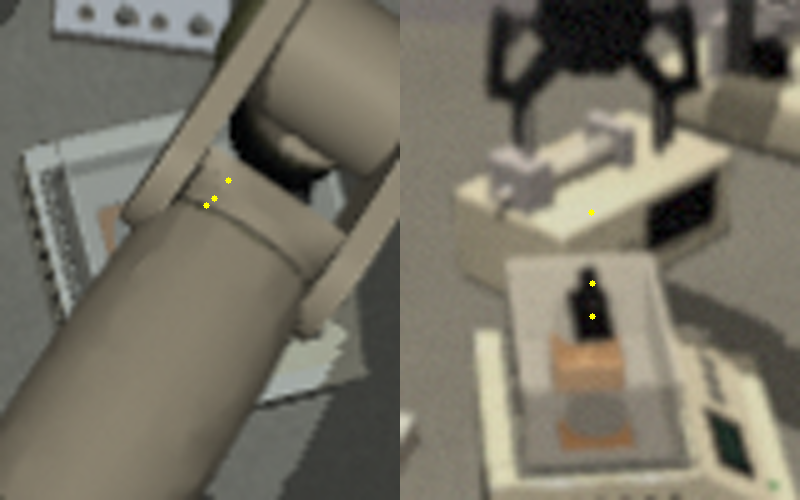

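The side view has the open jaws centred over the bar, whose top and foot are predicted at (592,283) and (592,316). Descending to grip.

>>> {"fn": "drive_tool", "kwargs": {
  "series": "-0.03 -0.01 0.25 0 -0.007 0 1; -0.03 -0.01 0.45 0 -0.007 0 1; -0.03 -0.01 0.6 0 -0.007 0 1; -0.03 -0.01 0.67 0 -0.007 0 1; -0.03 -0.01 0.67 0 -0.007 0 1; -0.03 -0.01 0.67 0 -0.007 0 1"
}}

```text
time_s: 5.8
eef_pos: [566.3, -248.3, 165.0]
ee_rot: [0.001, 0.623, 0.782, -0.0]
force: [-1.1, -0.2, -0.2]
grip_width: 1.001
```

>>> {"fn": "drive_tool", "kwargs": {
  "series": "0 0 0 0 0 0 0; 0 0 0 0 0 0 0; 0 0 0 0 0 0 0; 0 0 0 0 0 0 0; 0 0 0 0 0 0 0; 0 0 0 0 0 0 0; 0 0 0 0 0 0 0; 0 0 0 0 0 0 0",
  "newtons": 40
}}

```text
time_s: 6.6
eef_pos: [566.3, -248.4, 165.0]
ee_rot: [0.001, 0.623, 0.782, -0.0]
force: [1.0, -0.2, -0.6]
grip_width: 0.002
```

The jaws shut completely, so they missed the bar. Looking again.

Run:
```python
from pl import *
t=eyes.capture("top");s=eyes.capture("side")
P=telemetry.sense()["eef_pos"]
o=(275,95);im=cv2.resize(s["frame"][o[1]:o[1]+90,o[0]:o[0]+100,::-1],None,fx=6,fy=6,interpolation=cv2.INTER_CUBIC)
for u in proj(s,[P]): cv2.circle(im,tuple(((u-o+.4)*6).astype(int)),3,(0,255,255),-1)
cv2.imwrite("pics/z4.png",im)
```

```text
(no output)
```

View pics/z4.png

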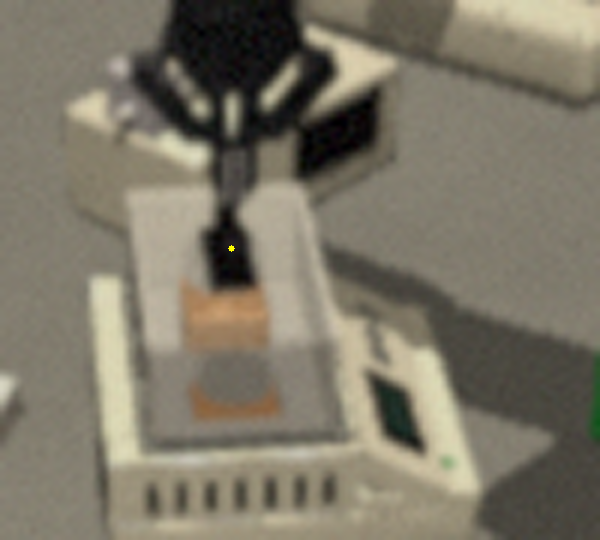

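Run:
```python
from pl import *
t=eyes.capture("top");s=eyes.capture("side")
P=np.array([220.7,476.4,197.3])
for z in (-13,0,13,40): print(z,proj(s,P+[0,0,z])*1.25,proj(t,P+[0,0,z])*1.25)
print("back",proj(s,P+[0,-60,0])*1.25)
print(atz(s,(275+230/6,95+257/6),158))
print(s["D"],s["fx"],t["D"])
```

```text
-13 [[530.93442421 379.42068928]] [[246.30601521 363.22804873]]
0 [[532.28795234 374.74200058]] [[244.87953015 363.44640037]]
13 [[533.66703619 369.9707056 ]] [[243.42644151 363.66865393]]
40 [[536.6160161  359.75347155]] [[240.32023216 364.14317803]]
back [[529.57237274 347.7683257 ]]
[ 565.29175861 -247.14722359  158.        ]
[-0.03348521  0.          0.          0.          0.        ] 392.4240175064945 [-0.1005141  0.         0.         0.         0.       ]
```

Run:
```python
import cv2,numpy as np
a=cv2.imread("pics/side0.png")[240:420,470:620];b=cv2.imread("pics/top0.png")[300:440,160:460]
cv2.imwrite("pics/z5.png",np.hstack([cv2.resize(a,(375,450)),cv2.resize(b,(420,450)) ]))
```

```text
(no output)
```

View pics/z5.png

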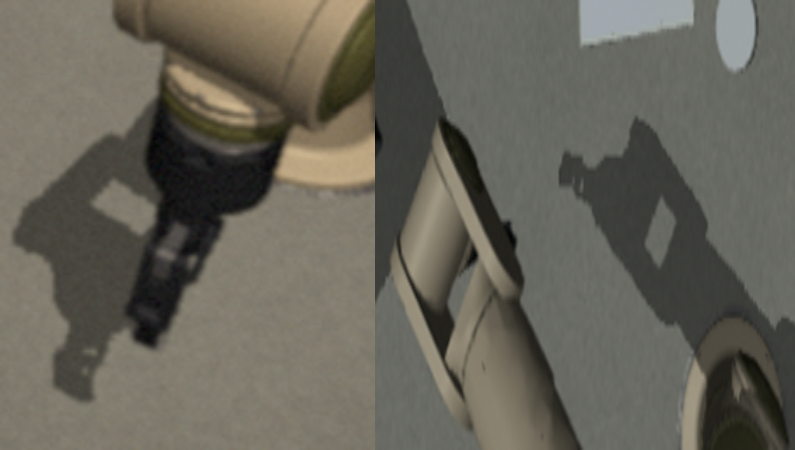

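The start picture puts the fingertips near the projected TCP. In z3/z4, though, the tips look higher than projected, ending near row 205 against a dot at row 248. I'll measure this by image differencing after a raise.

```bash
python3 -c "
from h import *
np.save('s1.npy',eyes.capture('side')['frame'])"
```

>>> {"fn": "drive_tool", "kwargs": {
  "series": "0 0 -0.3 0 0 0 0; 0 0 -0.6 0 0 0 0; 0 0 -0.9 0 0 0 0; 0 0 -0.9 0 0 0 0; 0 0 -0.9 0 0 0 0"
}}

```text
time_s: 7.35
eef_pos: [566.3, -248.2, 273.1]
ee_rot: [0.001, 0.623, 0.782, -0.0]
force: [-0.0, 0.0, -0.1]
grip_width: -0.0
```

Run:
```python
from pl import *
s=eyes.capture('side');a=np.load('s1.npy').astype(int);b=s['frame'].astype(int);np.save('s2.npy',s['frame'])
P1=np.array([566.3,-248.4,165]);P2=telemetry.sense()['eef_pos'];print(P2)
print("tcp px low",[ (z,proj(s,P1+[0,0,z])[0].round(1).tolist()) for z in(0,20,40,60)],"high",[(z,proj(s,P2+[0,0,z])[0].round(1).tolist()) for z in (0,20,40)])
d=np.abs(a-b).max(2)
for r in range(95,142): print(r,''.join('#' if v>40 else '+' if v>20 else '.' for v in d[r,295:335]), b[r,307:321].mean(1).astype(int))
```

```text
[ 565.97431096 -248.00691668  271.92217761]
tcp px low [(0, [313.1, 136.0]), (20, [313.1, 131.2]), (40, [313.1, 126.4]), (60, [313.1, 121.4])] high [(0, [313.2, 109.5]), (20, [313.2, 104.3]), (40, [313.2, 99.0])]
95 ........#######++#############.......... [119 113  98  63  55  87  80  76  90  65  63 104 119 117]
96 ........#######++#############.......... [122 118 100  62  48  84  78  76  88  62  68 109 129 124]
97 .......+#######++#############+......... [121 119 102  60  51  85  79  72  87  62  73 130 156 162]
98 .......+########+##############......... [122 121 109  66  56  81  78  73  90  70  92 158 184 192]
99 .......########################+........ [122 123 114  84  72  86  78  74  90  88 118 167 189 193]
100 ......+########################+........ [121 120 122 114 108  95  80  78  97 102 121 149 168 168]
101 ......+#########################+....... [122 127 148 159 149 118  96 105 120 120 114 123 137 128]
102 ......+############################+.... [140 158 173 185 173 146 137 144 151 144 131 115 111  99]
103 ..++++##############################.... [172 185 191 192 183 16
[... 3248 characters left out ...]
..................+##### [145 107  53  22   7  26  36  29  41  90 132 157 163 163]
136 ...................................+++## [142 107  59  25   5  23  23  31  35  79 132 152 162 163]
137 .......................................+ [146 115  74  25   8  10  21  18  22  68 127 153 162 164]
138 ...................................++#+. [148 130  80  38  13  11   1  14  13  53 117 145 158 162]
139 ...................................##### [153 139  96  44  21  15   9  14  13  45  99 141 156 163]
140 ...................................+#### [147 139 102  50  20  12  16  13   3  33  89 136 158 161]
141 ..................................+##++# [148 140 107  60  25  10  13  20   7  23  71 130 156 162]
```

With the jaws shut, the tips show about 8 px (roughly 33 mm) above the reported TCP, so they closed above the bar. I'll open and probe downward in small steps, watching the force.

>>> {"fn": "drive_tool", "kwargs": {
  "series": "0 0 0.3 0 0 0 1; 0 0 0.6 0 0 0 1; 0 0 0.8 0 0 0 1; 0 0 0.92 0 0 0 1; 0 0 0.92 0 0 0 1; 0 0 0.92 0 0 0 1"
}}

```text
time_s: 8.0
eef_pos: [565.7, -248.0, 161.3]
ee_rot: [-0.001, 0.623, 0.782, -0.0]
force: [0.4, 0.5, 0.3]
grip_width: 0.986
```

>>> {"fn": "drive_tool", "kwargs": {
  "series": "0 0 0.03 0 0 0 1; 0 0 0.03 0 0 0 1"
}}

```text
time_s: 8.2
eef_pos: [565.7, -248.0, 157.8]
ee_rot: [-0.001, 0.623, 0.782, -0.0]
force: [-0.3, -0.1, -0.6]
grip_width: 1.003
```

>>> {"fn": "drive_tool", "kwargs": {
  "series": "0 0 0.03 0 0 0 1; 0 0 0.03 0 0 0 1"
}}

```text
time_s: 8.4
eef_pos: [565.6, -247.9, 153.9]
ee_rot: [-0.001, 0.623, 0.782, -0.0]
force: [-0.5, -0.0, -0.7]
grip_width: 1.001
```

Run:
```python
from pl import *
plan([])
s=eyes.capture('side');np.save('s3.npy',s['frame'])
P=telemetry.sense()["eef_pos"];R=down(.222).as_matrix()
print([proj(s,P+k*46*R[:,1]+[0,0,z])[0].round(1).tolist() for k in(-1,1) for z in(0,13,45)])
a=np.load('s2.npy').astype(int);d=np.abs(s['frame'].astype(int)-a).max(2)
for r in range(110,146,1): print(r,''.join('#' if v>40 else '+' if v>20 else '.' for v in d[r,285:345]))
```

```text
at [ 565.6 -247.9  153.9] yaw 0.224 tilt 0.0018 F [-0.5 -0.  -0.7] w 1.001 t 8.4 j [-0.6   0.55  1.26 -0.    1.33 -0.83]
[[325.5, 138.1], [325.6, 135.1], [325.7, 127.4], [301.0, 139.2], [300.9, 136.1], [300.7, 128.4]]
110 ........+###+....#########################...#####..........
111 ........+###+...+#########################...+###+..........
112 ........+####..+###########################..+##+...........
113 ........+####.+####################+#######+................
114 ........#####+#########++###+++##+..+######+................
115 ........############++...............+####++................
116 ........###########+....................+.....+.............
117 ........+##########................+++.....+++..............
118 ........++########+...............+++++..++.................
119 ...........+######................+++++..++.................
120 .............####+...............+++++++.+#+................
121 .............####+..............+++++++.++#+................
122 .............####+.............+++#++++..##.................
123 .............####+..........+++++
[... 757 characters left out ...]
.................................+#############+..
136 .............................................+#############+
137 ................................................+###########
138 .............................................+#++..+########
139 .............................................+####+..+######
140 .............................................+######..+++###
141 ............................................+##++#+......+++
142 ............................................+##++++.........
143 ............................................+#######+.......
144 .............................................#########+.....
145 .............................................##########+....
```

>>> {"fn": "drive_tool", "kwargs": {
  "series": "0 0 0.04 0 0 0 1; 0 0 0.04 0 0 0 1"
}}

```text
time_s: 8.65
eef_pos: [565.4, -247.8, 148.5]
ee_rot: [-0.001, 0.623, 0.782, -0.001]
force: [0.2, 0.8, 0.1]
grip_width: 1.004
```

>>> {"fn": "drive_tool", "kwargs": {
  "series": "0 0 0.03 0 0 0 1; 0 0 0.03 0 0 0 1"
}}

```text
time_s: 8.85
eef_pos: [565.1, -247.6, 144.3]
ee_rot: [-0.002, 0.623, 0.782, -0.001]
force: [0.1, -0.3, 0.6]
grip_width: 1.004
```

>>> {"fn": "drive_tool", "kwargs": {
  "series": "0 0 0.02 0 0 0 1; 0 0 0.02 0 0 0 1"
}}

```text
time_s: 9.05
eef_pos: [565.0, -247.5, 141.5]
ee_rot: [-0.002, 0.623, 0.782, -0.001]
force: [-0.6, -0.2, -0.2]
grip_width: 1.004
```

>>> {"fn": "drive_tool", "kwargs": {
  "series": "0 0 0.02 0 0 0 1; 0 0 0.02 0 0 0 1"
}}

```text
time_s: 9.25
eef_pos: [564.8, -247.4, 138.7]
ee_rot: [-0.002, 0.623, 0.782, -0.001]
force: [-0.2, -0.8, 0.1]
grip_width: 0.998
```

>>> {"fn": "drive_tool", "kwargs": {
  "series": "0 0 0.02 0 0 0 1; 0 0 0.02 0 0 0 1"
}}

```text
time_s: 9.45
eef_pos: [564.7, -247.3, 135.9]
ee_rot: [-0.003, 0.623, 0.782, -0.001]
force: [-0.1, -0.2, -0.3]
grip_width: 0.999
```

No contact 8 mm below where an uncorrected tool would have touched, so the height offset of about 31 mm is real. Closing here should bite the bar.

>>> {"fn": "drive_tool", "kwargs": {
  "series": "0 0 0 0 0 0 0; 0 0 0 0 0 0 0; 0 0 0 0 0 0 0; 0 0 0 0 0 0 0; 0 0 0 0 0 0 0; 0 0 0 0 0 0 0; 0 0 0 0 0 0 0; 0 0 0 0 0 0 0",
  "newtons": 40
}}

```text
time_s: 10.25
eef_pos: [565.0, -247.3, 136.1]
ee_rot: [-0.002, 0.623, 0.782, -0.0]
force: [3.0, 0.2, 1.8]
grip_width: 0.153
```

The opening reads 0.153, about 13–14 mm, so the bar is held. Lifting.

>>> {"fn": "drive_tool", "kwargs": {
  "series": "0 0 -0.1 0 0 0 0; 0 0 -0.2 0 0 0 0; 0 0 -0.35 0 0 0 0; 0 0 -0.5 0 0 0 0; 0 0 -0.7 0 0 0 0; 0 0 -0.9 0 0 0 0; 0 0 -0.95 0 0 0 0; 0 0 -0.95 0 0 0 0"
}}

```text
time_s: 11.05
eef_pos: [565.4, -247.7, 250.8]
ee_rot: [-0.002, 0.623, 0.782, -0.001]
force: [0.4, 0.7, -3.4]
grip_width: 0.155
```

Run:
```python
from pl import *
plan([(480,227,250,.105)])
s=eyes.capture('side');save(s,"z6.png",(240,60,400,200),3.5)
```

```text
at [ 565.4 -247.7  250.8] yaw 0.224 tilt 0.0035 F [ 0.4  0.7 -3.4] w 0.155 t 11.05 j [-0.6   0.5   1.09 -0.    1.56 -0.83]
[1.004 0.047 0.003] [-0.002 -0.001  0.06 ] -> [ 544. -129.  251.]
[1.005 0.017 0.003] [-0.002 -0.001  0.06 ] -> [523. -10. 250.]
[ 1.005 -0.013  0.003] [-0.002 -0.001  0.06 ] -> [501. 108. 250.]
[ 1.004 -0.043  0.002] [-0.002 -0.001  0.06 ] -> [480. 227. 250.]
```

View pics/z6.png

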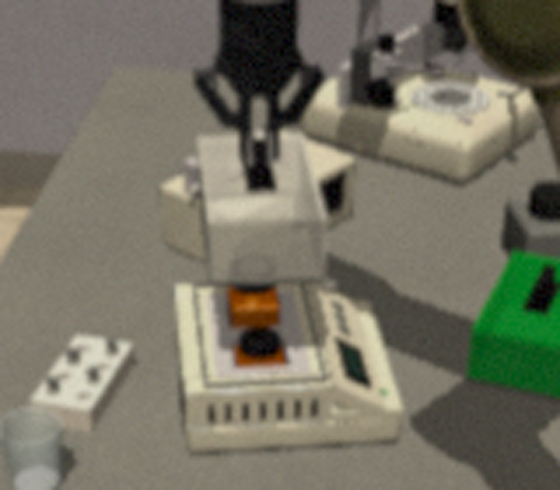

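The cover is lifted level. The tall jar (255,305) is behind the short one (262,345). Carrying the cover to the mat.

>>> {"fn": "drive_tool", "kwargs": {
  "series": "0.15 0.01 0 0 0 0.01 0; 0.4 0.02 0 0 0 0.02 0; 0.7 0.04 0 0 0 0.04 0; 1 0.05 0 0 0 0.06 0; 1 0.05 0 0 0 0.06 0"
}}

```text
time_s: 11.6
eef_pos: [543.3, -125.3, 249.0]
ee_rot: [-0.004, 0.634, 0.773, -0.001]
force: [-0.4, -0.2, -3.4]
grip_width: 0.154
```

>>> {"fn": "drive_tool", "kwargs": {
  "series": "0.33 0.01 0 0 0 0.02 0; 0.67 0.01 0 0 0 0.04 0; 1 0.02 0 0 0 0.06 0; 1 0.02 0 0 0 0.06 0"
}}

```text
time_s: 12.0
eef_pos: [520.8, -3.6, 248.9]
ee_rot: [-0.006, 0.644, 0.765, -0.001]
force: [0.2, -0.3, -3.2]
grip_width: 0.151
```

>>> {"fn": "drive_tool", "kwargs": {
  "series": "0.33 0 0 0 0 0.02 0; 0.67 -0.01 0 0 0 0.04 0; 1 -0.01 0 0 0 0.06 0; 1 -0.01 0 0 0 0.06 0"
}}

```text
time_s: 12.4
eef_pos: [498.1, 117.4, 249.0]
ee_rot: [-0.007, 0.654, 0.757, -0.001]
force: [-0.1, -0.7, -3.4]
grip_width: 0.156
```

>>> {"fn": "drive_tool", "kwargs": {
  "series": "0.33 -0.01 0 0 0 0.02 0; 0.6 -0.03 0 0 0 0.04 0; 0.85 -0.04 0 0 0 0.06 0; 1 -0.04 0 0 0 0.06 0; 1 -0.04 0 0 0 0.06 0; 1 -0.04 0 0 0 0.06 0"
}}

```text
time_s: 13.0
eef_pos: [476.3, 234.5, 249.2]
ee_rot: [-0.007, 0.665, 0.747, -0.002]
force: [0.5, -0.3, -4.4]
grip_width: 0.151
```

```bash
python3 -c "
from pl import *
plan([(480,227,150,.105),(480,227,62,.105)])"
```

```text
at [476.3 234.5 249.2] yaw 0.115 tilt 0.0138 F [ 0.5 -0.3 -4.4] w 0.151 t 13.0 j [0.23 0.3  1.38 0.01 1.47 0.12]
[-0.072  0.033  0.826] [-0.023 -0.015  0.02 ] -> [480. 227. 150.]
[ 0.    -0.     0.733] [0. 0. 0.] -> [480. 227.  62.]
```

>>> {"fn": "drive_tool", "kwargs": {
  "series": "-0.05 0.03 0.3 -0.023 -0.015 0.02 0; -0.07 0.03 0.6 -0.023 -0.015 0.02 0; -0.07 0.03 0.85 -0.023 -0.015 0.02 0; -0.07 0.03 0.85 -0.023 -0.015 0.02 0; -0.07 0.03 0.85 -0.023 -0.015 0.02 0"
}}

```text
time_s: 13.5
eef_pos: [480.3, 226.3, 148.0]
ee_rot: [0.0, 0.669, 0.743, -0.0]
force: [0.6, 0.3, -2.6]
grip_width: 0.152
```

>>> {"fn": "drive_tool", "kwargs": {
  "series": "0 0 0.2 0 0 0 0; 0 0 0.4 0 0 0 0; 0 0 0.6 0 0 0 0; 0 0 0.68 0 0 0 0; 0 0 0.72 0 0 0 0; 0 0 0.72 0 0 0 0"
}}

```text
time_s: 14.1
eef_pos: [481.1, 226.3, 62.6]
ee_rot: [0.001, 0.669, 0.743, 0.001]
force: [-0.1, 0.0, -2.6]
grip_width: 0.152
```

```bash
python3 -c "
from pl import *
plan([(480,227,55,.105)])"
```

```text
at [481.1 226.3  62.6] yaw 0.104 tilt 0.0018 F [-0.1  0.  -2.6] w 0.152 t 14.1 j [ 0.22  0.47  1.65 -0.    1.02  0.12]
[ 0.007 -0.008  0.063] [ 0.004  0.    -0.002] -> [480. 227.  55.]
```

>>> {"fn": "drive_tool", "kwargs": {
  "series": "0 0 0.02 0 0 0 0; 0 0 0.04 0 0 0 0; 0 0 0.05 0 0 0 0; 0 0 0.05 0 0 0 0"
}}

```text
time_s: 14.5
eef_pos: [481.1, 226.3, 56.6]
ee_rot: [0.001, 0.669, 0.743, 0.001]
force: [-0.4, -0.5, -3.2]
grip_width: 0.151
```

>>> {"fn": "drive_tool", "kwargs": {
  "series": "0 0 0.015 0 0 0 0; 0 0 0.025 0 0 0 0; 0 0 0.025 0 0 0 0"
}}

```text
time_s: 14.8
eef_pos: [481.7, 226.1, 54.2]
ee_rot: [0.001, 0.669, 0.743, 0.001]
force: [0.6, -3.9, 4.7]
grip_width: 0.153
```

Contact at TCP z of 54.2, exactly as predicted. Releasing slowly.

>>> {"fn": "drive_tool", "kwargs": {
  "series": "0 0 0 0 0 0 0.3; 0 0 0 0 0 0 0.6; 0 0 0 0 0 0 1; 0 0 0 0 0 0 1; 0 0 0 0 0 0 1; 0 0 0 0 0 0 1; 0 0 0 0 0 0 1"
}}

```text
time_s: 15.5
eef_pos: [481.7, 226.1, 54.2]
ee_rot: [0.001, 0.669, 0.743, 0.001]
force: [-1.0, -0.3, 0.4]
grip_width: 0.999
```

>>> {"fn": "drive_tool", "kwargs": {
  "series": "0 0 -0.2 0 0 0 1; 0 0 -0.5 0 0 0 1; 0 0 -0.8 0 0 0 1; 0 0 -1 0 0 0 1; 0 0 -1 0 0 0 1; 0 0 -1 0 0 0 1"
}}

```text
time_s: 16.1
eef_pos: [481.1, 226.1, 173.9]
ee_rot: [0.001, 0.669, 0.743, 0.001]
force: [0.2, -0.8, -0.9]
grip_width: 1.002
```

Run:
```python
from pl import *
plan([])
s=eyes.capture('side');t=eyes.capture('top')
a=cv2.resize(s["frame"][60:320,230:400,::-1],None,fx=2,fy=2,interpolation=cv2.INTER_CUBIC)
b=cv2.resize(t["frame"][165:250,357:457,::-1],None,fx=4.5,fy=4.5,interpolation=cv2.INTER_CUBIC)
b=cv2.copyMakeBorder(b,0,max(0,520-b.shape[0]),0,0,0)[:520]
cv2.imwrite("pics/z7.png",np.hstack([a,b]));print(a.shape,b.shape)
```

```text
at [481.1 226.1 173.9] yaw 0.104 tilt 0.0031 F [ 0.2 -0.8 -0.9] w 1.002 t 16.1 j [ 0.22  0.34  1.52 -0.    1.28  0.12]
(520, 340, 3) (520, 450, 3)
```

View pics/z7.png

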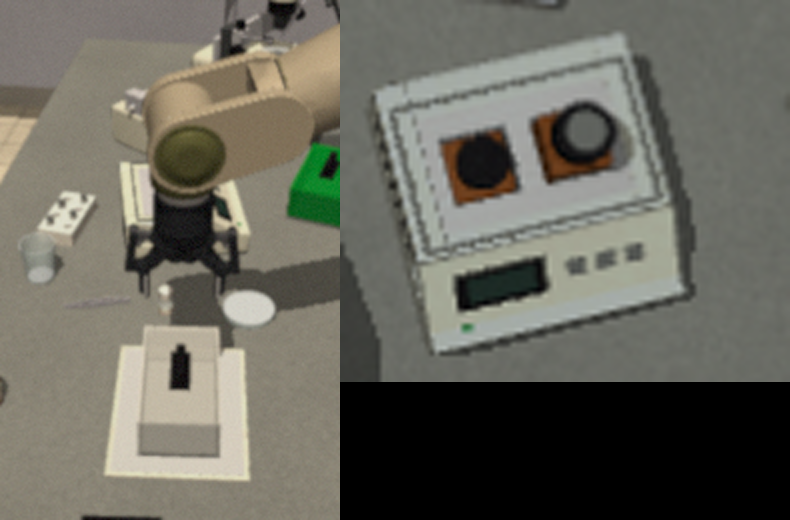

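The cover stands on the mat around its grip (180,368). The top crop shows the tall cap at about (587,132) and the short cap at (483,160). Measuring both.

Run:
```python
from pl import *
t=eyes.capture('top');f=t["frame"];g=cv2.cvtColor(f,cv2.COLOR_RGB2GRAY)
for r in range(183,206): print(r,' '.join('%3d'%v for v in g[r,378:424]))
for n,u,z in(("tall",(587,132),145),("short",(483,161),103)):
    px=(357+(u[0]-340)/4.5-.4,165+u[1]/4.5-.4);print(n,px,atz(t,px,z).round(1))
for k in("cap_center","short_jar_top","cover_grip","mat_top"):
    for d in nets.spot_in(k,t)[:2]:
        q=np.array(d["rect"]);print(k,q.round(1),round(d["confidence"],2),atz(t,(q[:2]+q[2:])/2,134).round(1))
```

```text
183 168 169 168 168 169 168 168 168 169 168 169 168 156 143 142 122 121 101 109  96 129 151 150 153 156 169 168 169 169 169 166 165 164 163 163 164 162 153 153 169 168 159 119 109 143 111
184 170 168 169 168 168 169 169 169 155 144 143 121 113 100 111 115 154 152 154 153 161 168 168 167 169 167 168 166 163 164 164 163 163 162 161 161 160 157 158 169 169 169 146 108 144 118
185 169 169 169 168 144 143 131 119 104  99 113 100 154 153 154 158 169 169 168 169 168 168 166 165 164 164 165 164 164 163 162 161 161 163 162 161 160 161 164 168 168 168 145 107 143 125
186 145 142 122 119  98 110  95 126 153 153 156 156 169 168 168 168 168 167 166 165 165 164 165 165 165 164 164 164 163 164 163 161 161 161 161 162 162 161 162 165 169 168 160 124 130 141
187  88 109  91 126 153 157 155 162 169 168 168 168 168 167 166 164 164 165 166 166 165 165 164 164 165 165 164 164 162 161 151 116 112 100 107 125 148 163 161 165 169 168 169 130 103 145
188 154 157 155 161 168 169 169 168 168 166 167 164 164 164 165 166 166 166 165 165 166 166 165 165 163 162 163 163 154 109  82  50  45  31  41  60  92 139 164 
[... 2980 characters left out ...]
126 146 145 146 150 157 157 158 159 159 160 149 155 169
205 167 166 165  96  73  68  24  14  14  18  20  20  18  20  33  67  70  60  75 164 165 165 165 162 139  49  78 111 137 147 149 150 155 157 158 159 159 161 160 160 160 159 160 157 162 169
tall (411.48888888888894, 193.93333333333334) [ 575.2 -290.1  145. ]
short (388.3777777777778, 200.37777777777777) [ 558.2 -210.8  103. ]
cap_center [403.5 185.9 419.8 204.9] 0.55 [ 571.8 -293.1  134. ]
short_jar_top [379.3 195.7 394.2 208.7] 0.72 [ 545.6 -199.   134. ]
cover_grip [403.5 260.  467.6 301.9] 0.67 [ 257.1 -371.1  134. ]
cover_grip [250.3 202.3 301.2 234.5] 0.62 [483.3 210.9 134. ]
mat_top [280.  194.8 310.4 246.5] 0.85 [475.4 139.2 134. ]
```

```bash
python3 -c "
from pl import *
plan([(575.5,-290,190,-.9)])"
```

```text
at [481.1 226.1 173.6] yaw 0.104 tilt 0.0022 F [ 1.5 -1.  -0.5] w 1.0 t 16.45 j [ 0.22  0.35  1.52 -0.    1.28  0.12]
[-0.872  0.067 -0.027] [ 0.001 -0.     0.401] -> [500. 123. 177.]
[-0.841  0.24  -0.027] [ 0.001 -0.     0.401] -> [519.  20. 180.]
[-0.776  0.403 -0.027] [ 0.001 -0.     0.401] -> [538. -84. 183.]
[-0.68   0.549 -0.027] [ 0.001 -0.     0.401] -> [ 557. -187.  187.]
[-0.557  0.674 -0.027] [ 0.001 -0.     0.401] -> [ 576. -290.  190.]
```

>>> {"fn": "drive_tool", "kwargs": {
  "series": "-0.4 0.03 -0.1 0 0 0.2 0; -0.87 0.07 -0.2 0 0 0.4 0; -0.87 0.07 -0.2 0 0 0.4 0; -0.87 0.07 -0.2 0 0 0.4 0; -0.87 0.07 -0.2 0 0 0.4 0"
}}

```text
time_s: 16.95
eef_pos: [499.9, 123.8, 197.3]
ee_rot: [0.0, 0.74, 0.673, 0.001]
force: [-0.8, 0.5, -0.0]
grip_width: 0.144
```

>>> {"fn": "drive_tool", "kwargs": {
  "series": "-0.4 0.12 0 0 0 0.2 0; -0.84 0.24 0 0 0 0.4 0; -0.84 0.24 0 0 0 0.4 0; -0.84 0.24 0 0 0 0.4 0; -0.84 0.24 0 0 0 0.4 0"
}}

```text
time_s: 17.45
eef_pos: [518.7, 22.4, 197.1]
ee_rot: [0.0, 0.803, 0.596, 0.001]
force: [0.8, 0.3, 0.2]
grip_width: -0.003
```

>>> {"fn": "drive_tool", "kwargs": {
  "series": "-0.4 0.2 0 0 0 0.2 0; -0.78 0.4 0 0 0 0.4 0; -0.78 0.4 0 0 0 0.4 0; -0.78 0.4 0 0 0 0.4 0; -0.78 0.4 0 0 0 0.4 0"
}}

```text
time_s: 17.95
eef_pos: [537.6, -79.1, 197.1]
ee_rot: [-0.0, 0.857, 0.515, 0.001]
force: [0.6, 1.5, 0.7]
grip_width: 0.001
```

Run:
```python
from pl import *
plan([(575.5,-290,190,-.9)])
s=eyes.capture('side');g=cv2.cvtColor(s["frame"],cv2.COLOR_RGB2GRAY)
print(proj(s,[[576,-290,145],[576,-290,123]]))
for r in range(118,158): print(r,' '.join('%3d'%v for v in g[r,296:330]))
```

```text
at [537.6 -79.1 197.1] yaw -0.49 tilt 0.0012 F [0.6 1.5 0.7] w 0.001 t 17.95 j [-0.36  0.35  1.44  0.    1.35  0.13]
[-0.701  0.553  0.029] [-0.    -0.001  0.41 ] -> [ 557. -185.  194.]
[-0.574  0.684  0.029] [-0.    -0.001  0.41 ] -> [ 576. -290.  190.]
[[312.1180094  135.11554855]
 [312.12759838 140.1332253 ]]
118 150 160 121  62  32  41  58  65  52  29  23  13  11  13  16  19   2  17  12  27  23  13  22  28  27  24  25  23  34  45  60  52  24  17
119 133 146 127  78  35  25  45  44  43  26  25  15  19  19  14  21  10  26  13  25  31  24  18  21  22  23  25  27  26  45  69  73  52  23
120 135 140 132  97  57  31  31  34  35  31  24  25  17  20  17  10  22  26  26  23  23  10  20  23  24  28  24  24  21  42  70  79  70  49
121 132 136 136 119  85  49  26  31  37  28  26  20  11  14  25  17  18  20  22  22  25  23  21  22  27  25  23  15  31  43  57  73  78  70
122 133 134 135 133 107  66  38  26  37  40  40  22  17  22  18  14  11   7  17  14   7  27  21  19  27  14  21  27  25  44  56  61  71  77
123 136 132 137 132 125  89  57  27  33  50  60  42  25  22  30  23  21  23  12  25  1
[... 4113 characters left out ...]

153 160 159 197 209 200 196 194 187 146 100  79  86  81  77  63  45  44  32  36  40  48  66  85  95 100 107 106 110 109 111 118 119  97  86
154 156 149 193 211 203 195 197 187 150 114 101 103  92  72  43  31  20  20  23  23  31  52  68  90 105 110 107 108 110 111 116 120 105  89
155 159 150 194 210 205 197 197 193 172 138 114 104  79  50  32  20   4   7   3  14   8  22  35  66  95 109 108 110 110 112 114 123 114  92
156 166 150 192 210 205 200 198 194 181 141 112  98  65  32  14   9  18   8  18  16   4  17  17  41  85 104 110 108 109 110 116 121 122  96
157 174 149 191 215 208 198 200 191 162 125 103  90  54  27  13   3  18   3   2  11  12   9  10  37  63  93 104 108 111 109 110 119 119 100
```

Side view: the cap spans columns 305.6–319.4, and its lower front edge is at row 143. That confirms (575, -290) to about 2 mm.

>>> {"fn": "drive_tool", "kwargs": {
  "series": "-0.35 0.28 0 0 0 0.2 0; -0.7 0.55 0 0 0 0.4 0; -0.7 0.55 0 0 0 0.4 0; -0.7 0.55 0 0 0 0.4 0; -0.7 0.55 0 0 0 0.4 0"
}}

```text
time_s: 18.5
eef_pos: [556.4, -182.4, 197.2]
ee_rot: [-0.0, 0.904, 0.428, 0.001]
force: [-0.1, 0.3, 0.3]
grip_width: 0.0
```

>>> {"fn": "drive_tool", "kwargs": {
  "series": "-0.3 0.34 0.1 0 0 0.2 0; -0.57 0.68 0.2 0 0 0.4 0; -0.57 0.68 0.3 0 0 0.4 0; -0.57 0.68 0.3 0 0 0.4 0; -0.57 0.68 0.3 0 0 0.4 0; -0.57 0.68 0.3 0 0 0.4 0"
}}

```text
time_s: 19.1
eef_pos: [576.7, -285.3, 162.5]
ee_rot: [0.0, 0.942, 0.337, 0.001]
force: [-0.2, -0.2, 0.2]
grip_width: 0.001
```

```bash
python3 -c "
from pl import *
plan([(575,-290,125,-.9)])"
```

```text
at [ 576.7 -285.3  162.5] yaw -0.884 tilt 0.0023 F [-0.2 -0.2  0.2] w 0.001 t 19.1 j [-0.64  0.6   1.15  0.    1.39  0.24]
[-0.037  0.021  0.313] [ 0.002 -0.004  0.031] -> [ 575. -290.  125.]
```

>>> {"fn": "drive_tool", "kwargs": {
  "series": "-0.02 0.01 0.15 0 0 0.03 0; -0.04 0.02 0.31 0 0 0.03 0; -0.04 0.02 0.31 0 0 0.03 0; -0.04 0.02 0.31 0 0 0.03 0"
}}

```text
time_s: 19.5
eef_pos: [575.0, -289.5, 126.6]
ee_rot: [0.001, 0.944, 0.33, 0.001]
force: [0.9, -0.0, -0.1]
grip_width: 0.001
```

>>> {"fn": "drive_tool", "kwargs": {
  "series": "0 0 0.02 0 0 0 0; 0 0 0.02 0 0 0 0"
}}

```text
time_s: 19.7
eef_pos: [575.5, -289.3, 125.2]
ee_rot: [0.001, 0.944, 0.33, 0.002]
force: [-0.9, -0.6, 0.2]
grip_width: 0.0
```

>>> {"fn": "drive_tool", "kwargs": {
  "series": "0 0 0.02 0 0 0 0; 0 0 0.02 0 0 0 0"
}}

```text
time_s: 19.9
eef_pos: [575.5, -289.2, 122.9]
ee_rot: [0.001, 0.944, 0.33, 0.002]
force: [0.3, -0.5, 0.4]
grip_width: 0.002
```

>>> {"fn": "drive_tool", "kwargs": {
  "series": "0 0 0.016 0 0 0 0; 0 0 0.016 0 0 0 0"
}}

```text
time_s: 20.1
eef_pos: [575.4, -289.2, 120.7]
ee_rot: [0.001, 0.944, 0.33, 0.002]
force: [0.1, 0.6, 0.3]
grip_width: 0.003
```

>>> {"fn": "drive_tool", "kwargs": {
  "series": "0 0 0.015 0 0 0 0; 0 0 0.015 0 0 0 0"
}}

```text
time_s: 20.3
eef_pos: [575.3, -289.1, 118.6]
ee_rot: [0.001, 0.944, 0.33, 0.002]
force: [-1.2, 0.5, -0.6]
grip_width: -0.001
```

>>> {"fn": "drive_tool", "kwargs": {
  "series": "0 0 0.013 0 0 0 0; 0 0 0.013 0 0 0 0"
}}

```text
time_s: 20.5
eef_pos: [575.2, -289.1, 116.7]
ee_rot: [0.001, 0.944, 0.33, 0.002]
force: [-0.5, 0.1, 0.5]
grip_width: 0.001
```

>>> {"fn": "drive_tool", "kwargs": {
  "series": "0 0 0.013 0 0 0 0; 0 0 0.013 0 0 0 0"
}}

```text
time_s: 20.7
eef_pos: [575.1, -289.0, 114.9]
ee_rot: [0.0, 0.944, 0.33, 0.001]
force: [0.3, 0.5, 1.0]
grip_width: 0.0
```

>>> {"fn": "drive_tool", "kwargs": {
  "series": "0 0 0.012 0 0 0 0; 0 0 0.012 0 0 0 0"
}}

```text
time_s: 20.9
eef_pos: [575.0, -288.9, 113.1]
ee_rot: [0.0, 0.944, 0.33, 0.001]
force: [-0.9, 0.3, -1.2]
grip_width: 0.0
```

```bash
python3 -c "
from pl import *
plan([])"
```

```text
at [ 575.  -288.9  113.1] yaw -0.898 tilt 0.0027 F [-0.9  0.3 -1.2] w 0.0 t 20.9 j [-0.65  0.64  1.22  0.    1.28  0.25]
```

>>> {"fn": "drive_tool", "kwargs": {
  "series": "0 0 0.012 0 0 0 0; 0 0 0.012 0 0 0 0"
}}

```text
time_s: 21.1
eef_pos: [575.1, -289.0, 111.8]
ee_rot: [0.0, 0.944, 0.33, 0.001]
force: [0.2, 0.5, 0.7]
grip_width: 0.003
```

```bash
python3 -c "
from pl import *
plan([])
s=eyes.capture('side');g=cv2.cvtColor(s['frame'],cv2.COLOR_RGB2GRAY)
for r in range(120,146): print(r,' '.join('%3d'%v for v in g[r,302:324]))"
```

```text
at [ 575.1 -289.   111.8] yaw -0.898 tilt 0.0029 F [0.2 0.5 0.7] w 0.003 t 21.1 j [-0.65  0.64  1.22  0.    1.28  0.25]
120 180 195 195 155  84  27  13  16  25  18  24  19  14  23  32  38  29  45  69  75  60  35
121 144 166 172 159  96  43  17  12  20  19  30  19  14  25  25  24  24  34  46  51  37  32
122 128 134 147 146 108  69  42  22  14  15  20  17  18   6  22  25  17  16  19  32  38  43
123 131 134 136 135 128 115  75  37   8  20  25  20  23  16  22  16  19  14  24  31  58  70
124 132 135 135 136 139 136  96  51  22  17  19  20  10  25  18   9   7  11  25  54  92  91
125 134 133 135 138 142 139 106  66  32  11  21  20  14  25  23  11  16  19  49  89 108  96
126 134 134 134 135 136 141 119  92  56  29  20  14  26  17  23  21  29  43  74 111 116 108
127 134 132 133 134 135 143 127 105  76  44  30  26  11  16  33  55  69  78 105 118 125 115
128 132 134 129 130 136 143 128 112  78  56  39  23  19  28  63  94 103 110 117 119 116 117
129 132 133 130 137 139 143 131 103  78  77  49  27  15  35  72 106 118 122 118 119 115 111
130 130 132 133 134 138 141 133 104  77  79  57  28   7  33 
[... 711 characters left out ...]
  50  53  59  52  48  42  24  15  34  63  70  70  68  68
139 124 123 117  84  41  14   7  15  16  24  24  27  23  16   1   9  34  58  71  69  70  70
140 114 113 107  82  46  15   5  12  12  12  11  22  16  14   9  16  37  69  75  74  77  75
141 128 124 118  92  52  27  18  18  13  13  12  14  13   8  13  29  56  91  99 106 116 106
142 181 171 151 109  63  40  33  20  14  10  22  13  22  18  29  40  70 101 113 124 143 142
143 203 195 159 110  68  58  46  35  39  36  45  35  38  45  52  60  76  97 110 118 141 160
144 198 192 159 108  76  71  63  62  69  74  79  72  69  69  72  75  74  82  97 105 114 140
145 188 186 154 102  71  77  76  75  85 101  98  90  78  77  76  75  75  77  98 109 115 134
```

Fingertips at row 134.7, against about 136 at contact, so still a few mm to go.

>>> {"fn": "drive_tool", "kwargs": {
  "series": "0 0 0.015 0 0 0 0; 0 0 0.015 0 0 0 0"
}}

```text
time_s: 21.35
eef_pos: [575.3, -289.1, 111.6]
ee_rot: [0.001, 0.944, 0.33, 0.002]
force: [-3.4, 2.7, 10.6]
grip_width: -0.002
```

>>> {"fn": "drive_tool", "kwargs": {
  "series": "0 0 0.014 0 0 0 0; 0 0 0.014 0 0 0 0"
}}

```text
time_s: 21.55
eef_pos: [575.4, -289.2, 111.6]
ee_rot: [0.002, 0.944, 0.33, 0.002]
force: [-4.2, 2.5, 10.6]
grip_width: -0.002
```

>>> {"fn": "drive_tool", "kwargs": {
  "series": "0 0 0.014 0 0 0 0; 0 0 0.014 0 0 0 0"
}}

```text
time_s: 21.75
eef_pos: [575.5, -289.3, 111.6]
ee_rot: [0.002, 0.944, 0.33, 0.002]
force: [-3.7, 2.6, 10.5]
grip_width: 0.003
```

Contact at TCP z of 111.7 means the tips are really 33 mm above the reported TCP. For the cap grip I want TCP z of about 91, putting the tips 17 mm below the cap's top.

>>> {"fn": "drive_tool", "kwargs": {
  "series": "0 0 -0.15 0 0 0 0; 0 0 -0.2 0 0 0 0.5; 0 0 -0.2 0 0 0 1; 0 0 -0.2 0 0 0 1; 0 0 -0.2 0 0 0 1; 0 0 -0.2 0 0 0 1; 0 0 -0.2 0 0 0 1"
}}

```text
time_s: 22.45
eef_pos: [575.3, -289.2, 135.2]
ee_rot: [0.002, 0.944, 0.33, 0.002]
force: [0.1, -0.2, 1.2]
grip_width: 0.989
```

```bash
python3 -c "
from pl import *
plan([(575,-290,91,-.9)])"
```

```text
at [ 575.3 -289.2  135.2] yaw -0.897 tilt 0.0059 F [ 0.1 -0.2  1.2] w 0.989 t 22.45 j [-0.65  0.62  1.19  0.    1.32  0.25]
[-0.007  0.002  0.369] [ 0.01  -0.006  0.006] -> [ 575. -290.   91.]
```

>>> {"fn": "drive_tool", "kwargs": {
  "series": "0 0 0.1 0.01 -0.006 0.006 1; -0.007 0 0.2 0.01 -0.006 0.006 1; -0.007 0 0.3 0.01 -0.006 0.006 1; -0.007 0 0.37 0.01 -0.006 0.006 1; -0.007 0 0.37 0.01 -0.006 0.006 1; -0.007 0 0.37 0.01 -0.006 0.006 1"
}}

```text
time_s: 23.05
eef_pos: [575.0, -289.9, 90.9]
ee_rot: [0.0, 0.944, 0.329, -0.0]
force: [0.9, 0.4, 0.9]
grip_width: 1.0
```

>>> {"fn": "drive_tool", "kwargs": {
  "series": "0 0 0 0 0 0 0.7; 0 0 0 0 0 0 0.65; 0 0 0 0 0 0 0; 0 0 0 0 0 0 0; 0 0 0 0 0 0 0; 0 0 0 0 0 0 0; 0 0 0 0 0 0 0",
  "newtons": 20
}}

```text
time_s: 23.75
eef_pos: [575.2, -290.1, 91.4]
ee_rot: [0.001, 0.944, 0.329, 0.0]
force: [0.2, -0.8, 5.7]
grip_width: 0.574
```

```bash
python3 -c "
from pl import *
plan([(575,-290,91,-.9)]);print(telemetry.sense()['wrist_torque'])"
```

```text
at [ 575.2 -290.1   91.4] yaw -0.9 tilt 0.0014 F [ 0.2 -0.8  5.7] w 0.574 t 23.75 j [-0.65  0.66  1.24 -0.    1.24  0.25]
[-0.001 -0.002  0.004] [ 0.003 -0.    -0.   ] -> [ 575. -290.   91.]
[ 0.01952456  0.06357291 -0.02170067]
```

Gripped at 48.8 mm opening with almost no side force, so the jaws are well centred. Firming up and turning counter-clockwise, which is -z about the tool.

>>> {"fn": "drive_tool", "kwargs": {
  "series": "0 0 0 0 0 0 0; 0 0 0 0 0 0 0; 0 0 0 0 0 0 0; 0 0 0 0 0 0 0",
  "newtons": 75
}}

```text
time_s: 24.15
eef_pos: [575.3, -290.2, 91.9]
ee_rot: [0.001, 0.944, 0.329, 0.0]
force: [-0.7, 0.8, 5.0]
grip_width: 0.565
```

>>> {"fn": "drive_tool", "kwargs": {
  "series": "0 0 0 0 0 -0.05 0; 0 0 0 0 0 -0.1 0; 0 0 0 0 0 -0.2 0; 0 0 0 0 0 -0.3 0; 0 0 0 0 0 -0.4 0; 0 0 0 0 0 -0.4 0"
}}

```text
time_s: 24.75
eef_pos: [575.6, -290.6, 92.2]
ee_rot: [0.001, 0.907, 0.422, 0.001]
force: [0.6, -1.6, 6.0]
grip_width: 0.562
```

```bash
python3 -c "
from pl import *
plan([(575.2,-290.1,91.4,.35)]);print(telemetry.sense()['wrist_torque'])"
```

```text
at [ 575.6 -290.6   92.2] yaw -0.699 tilt 0.0032 F [ 0.6 -1.6  6. ] w 0.562 t 24.75 j [-0.65  0.66  1.24 -0.    1.24  0.05]
[ 0.    -0.002  0.002] [ 0.002  0.001 -0.699] -> [ 575. -290.   92.]
[ 0.001 -0.001  0.002] [ 0.002  0.001 -0.699] -> [ 575. -290.   92.]
[ 0.001 -0.001  0.002] [ 0.002  0.001 -0.699] -> [ 575. -290.   91.]
[-0.22457173 -0.12823243  0.06998538]
```

>>> {"fn": "drive_tool", "kwargs": {
  "series": "0 0 0 0 0 -0.1 0; 0 0 0 0 0 -0.2 0; 0 0 0 0 0 -0.3 0; 0 0 0 0 0 -0.4 0; 0 0 0 0 0 -0.5 0; 0 0 0 0 0 -0.6 0; 0 0 0 0 0 -0.7 0; 0 0 0 0 0 -0.7 0"
}}

```text
time_s: 25.55
eef_pos: [575.8, -291.1, 92.8]
ee_rot: [0.002, 0.819, 0.574, 0.0]
force: [0.8, -2.7, 6.4]
grip_width: 0.56
```

```bash
python3 -c "
from pl import *
plan([]);print(telemetry.sense()['wrist_torque'])"
```

```text
at [ 575.8 -291.1   92.8] yaw -0.349 tilt 0.0048 F [ 0.8 -2.7  6.4] w 0.56 t 25.55 j [-0.65  0.66  1.24 -0.    1.24 -0.3 ]
[-0.20863199  0.00033602 -0.02330181]
```

>>> {"fn": "drive_tool", "kwargs": {
  "series": "0 0 0 0 0 -0.1 0; 0 0 0 0 0 -0.2 0; 0 0 0 0 0 -0.3 0; 0 0 0 0 0 -0.4 0; 0 0 0 0 0 -0.5 0; 0 0 0 0 0 -0.6 0; 0 0 0 0 0 -0.7 0; 0 0 0 0 0 -0.7 0"
}}

```text
time_s: 26.35
eef_pos: [576.9, -291.8, 93.8]
ee_rot: [0.004, 0.706, 0.708, 0.0]
force: [3.0, -1.0, 7.5]
grip_width: 0.557
```

```bash
python3 -c "
from pl import *
plan([]);print(telemetry.sense()['wrist_torque'])"
```

```text
at [ 576.9 -291.8   93.8] yaw 0.002 tilt 0.0085 F [ 3.  -1.   7.5] w 0.557 t 26.35 j [-0.65  0.66  1.24 -0.    1.24 -0.65]
[-0.23337235 -0.49326991 -0.01333273]
```

>>> {"fn": "drive_tool", "kwargs": {
  "series": "0 0 0 0 0 -0.1 0; 0 0 0 0 0 -0.2 0; 0 0 0 0 0 -0.3 0; 0 0 0 0 0 -0.4 0; 0 0 0 0 0 -0.5 0; 0 0 0 0 0 -0.6 0; 0 0 0 0 0 -0.7 0; 0 0 0 0 0 -0.7 0"
}}

```text
time_s: 27.15
eef_pos: [577.8, -291.8, 94.0]
ee_rot: [0.005, 0.572, 0.82, -0.0]
force: [4.2, -1.0, 4.0]
grip_width: 0.556
```

```bash
python3 -c "
from pl import *
plan([(575.4,-290.3,97,.35)]);print(telemetry.sense()['wrist_torque'])
np.save('s5.npy',eyes.capture('side')['frame'])"
```

```text
at [ 577.8 -291.8   94. ] yaw 0.353 tilt 0.0107 F [ 4.2 -1.   4. ] w 0.556 t 27.15 j [-0.65  0.66  1.24  0.    1.23 -1.  ]
[ 0.019 -0.014 -0.025] [0.012 0.018 0.005] -> [ 575. -290.   97.]
[-0.15644239 -0.78266978 -0.05888038]
```

Turned 1.25 rad. Lifting in small steps and watching for the jar's weight (about 4.5 N down if it comes along).

>>> {"fn": "drive_tool", "kwargs": {
  "series": "0.005 -0.004 -0.01 0.01 0.015 0 0; 0.01 -0.008 -0.02 0.01 0.015 0 0; 0.01 -0.008 -0.02 0.01 0.015 0 0"
}}

```text
time_s: 27.5
eef_pos: [576.0, -290.9, 95.9]
ee_rot: [0.0, 0.573, 0.82, -0.0]
force: [2.4, -0.8, -0.9]
grip_width: 0.561
```

>>> {"fn": "drive_tool", "kwargs": {
  "series": "0 0 -0.01 0 0 0 0; 0 0 -0.02 0 0 0 0; 0 0 -0.02 0 0 0 0"
}}

```text
time_s: 27.8
eef_pos: [575.8, -290.8, 98.4]
ee_rot: [-0.0, 0.573, 0.82, -0.0]
force: [1.7, 0.1, -1.3]
grip_width: 0.558
```

Run:
```python
from pl import *
plan([]);print(telemetry.sense()['wrist_torque'])
s=eyes.capture('side')['frame'];a=np.load('s5.npy').astype(int)
d=np.abs(s.astype(int)-a).max(2)
g=cv2.cvtColor(s,cv2.COLOR_RGB2GRAY)
for r in range(126,160): print(r,''.join('#' if v>40 else '+' if v>20 else '.' for v in d[r,295:330]),g[r,304:321:2])
```

```text
at [ 575.8 -290.8   98.4] yaw 0.351 tilt 0.0004 F [ 1.7  0.1 -1.3] w 0.558 t 27.8 j [-0.65  0.66  1.23 -0.    1.26 -1.  ]
[-0.09692593 -0.16177429  0.00508077]
126 ..++.+#+....+..........++.......... [ 28  28  95 124 126 124 127 111  30]
127 ..+++......++................+++... [ 28  43 113 124 122 124 122  96  22]
128 ...++....................+...+++... [ 24  54 119 120 122 119 125  80  47]
129 ....++++.................++........ [ 23  71 127 123 123 125 125  73  78]
130 ....+###+.......................... [ 28  74 130 114 114 117 118  76  91]
131 ......+++......+++++............... [ 30  78 115  91  89  92 100  67  85]
132 ............++++.....++............ [38 76 80 66 90 92 83 50 84]
133 ............+..+................... [ 38  83  58  94 107 107  93  40  85]
134 ................................... [ 44  77  62 107 113 110 102  36  83]
135 .......++....+..................... [ 46  77  46  96 108 110  89  27  86]
136 .......++....++++++++.............. [49 75 33 68 79 73 55 13 81]
137 ........++....++##+++...+.......... [69 82 24 33 38 38 27 11 73]
138 ........++.....+.++........
[... 984 characters left out ...]
51 ................................... [175  63  52  53  55  58  56  55 120]
152 ................................... [177  78  71  63  53  49  58  88 141]
153 ................................... [187 129 122  85  48  40  67 134 173]
154 ................................... [191 175 155  77  33  26  53 113 176]
155 ................................... [190 189 146  44  22  10  26  61 169]
156 ......................+............ [189 181 113  28  24  20  25  27 138]
157 ................................... [190 159  87  20  20  19  16  15 104]
158 ................................... [190 145  66  16  21  14  16  17  84]
159 ................................... [191 143  58  13  12  23  17  17  68]
```

Fz is only -1.3 N and just the cap rows changed, so the jar stays put. Finishing the lift to about 30 mm above the closed place.

>>> {"fn": "drive_tool", "kwargs": {
  "series": "0 0 -0.03 0 0 0 0; 0 0 -0.06 0 0 0 0; 0 0 -0.1 0 0 0 0; 0 0 -0.14 0 0 0 0; 0 0 -0.18 0 0 0 0; 0 0 -0.2 0 0 0 0; 0 0 -0.2 0 0 0 0; 0 0 -0.2 0 0 0 0; 0 0 -0.2 0 0 0 0; 0 0 -0.2 0 0 0 0"
}}

```text
time_s: 28.85
eef_pos: [575.7, -290.8, 122.1]
ee_rot: [-0.0, 0.573, 0.82, -0.0]
force: [0.3, -0.0, -0.9]
grip_width: 0.556
```

Run:
```python
from pl import *
plan([]);s=eyes.capture('side')
save(s,"z8.png",(270,80,370,300),2.6)
P=[[575,-290,z] for z in (138.5,145)];print(proj(s,P))
```

```text
at [ 575.7 -290.8  122.1] yaw 0.351 tilt 0.0007 F [ 0.3 -0.  -0.9] w 0.556 t 28.85 j [-0.65  0.64  1.2  -0.    1.3  -1.  ]
[[312.3782228  136.6251478 ]
 [312.376049   135.13340336]]
```

View pics/z8.png

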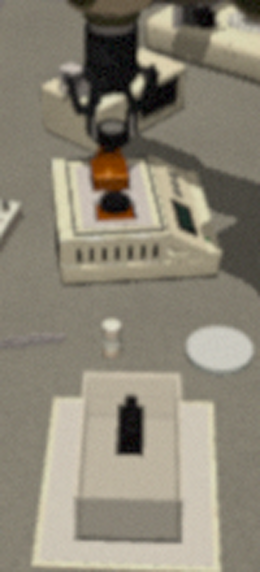

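The cap is in the fingers at (112,135) above the jar at (110,170). The cover stands upright on the mat at (130,455). I'll check numerically that the jar hasn't risen, then hand in.

Run:
```python
from pl import *
s=eyes.capture('side')['frame'].astype(int);a=np.load('s5.npy').astype(int)
d=np.abs(s-a).max(2)[124:165,298:328];print([(r+124,int((x>30).sum())) for r,x in enumerate(d)])
g=s.mean(2).astype(int)
for r in range(124,150): print(r,g[r,304:322])
q=telemetry.sense();print(q['eef_pos'],q['force'],np.abs(q['dq']).max())
```

```text
[(124, 12), (125, 13), (126, 24), (127, 24), (128, 21), (129, 15), (130, 19), (131, 14), (132, 17), (133, 17), (134, 15), (135, 16), (136, 14), (137, 16), (138, 11), (139, 12), (140, 12), (141, 12), (142, 15), (143, 15), (144, 8), (145, 1), (146, 0), (147, 1), (148, 0), (149, 1), (150, 0), (151, 0), (152, 0), (153, 0), (154, 0), (155, 0), (156, 0), (157, 0), (158, 0), (159, 0), (160, 0), (161, 0), (162, 0), (163, 0), (164, 0)]
124 [ 25  41  79 125 128 118 117 116 115 113 118 118 120 113  72  48  69  49]
125 [ 30  63  91 121 124 111 102  94  95  94 103 103 111 110  70  54  83  59]
126 [ 40  70  90 109  99  88  78  76  83  84  82  85  83  83  56  51  83  64]
127 [42 66 82 78 70 78 84 96 97 99 94 93 79 55 38 51 81 72]
128 [ 41  63  76  58  60  86 101 107 107 108 109 108  92  65  38  49  86  70]
129 [ 42  68  73  55  52  81 103 107 109 106 110 104  91  62  29  49  88  69]
130 [47 66 74 52 34 55 77 86 91 94 87 79 62 40 20 49 84 81]
131 [59 69 78 48 24 22 41 48 53 53 53 48 28 14  8 48 85 83]
132 [85 83 76 50 21  5 17 21 25 25 17  9 14 13 16 40 69 79]
133 [112  98  76  41  17   7  14  18   
[... 671 characters left out ...]
59  62  61  61  58  59  61  57  59  86 106 110 112]
143 [ 96  71  60  58  60  59  60  63  61  60  59  59  60  60  81 105 109 127]
144 [122  83  61  59  60  64  65  70  71  67  60  64  61  61  70  95 120 152]
145 [132  90  60  65  65  66  74  97  87  72  69  64  65  63  73 100 144 174]
146 [139  91  73  69  75  78  95 107 101  80  77  70  72  71  77 113 161 178]
147 [141  91  82  94  92  99 108 118 114 100  89  93  94  88  88 114 165 179]
148 [140  85  72  83  92  86  88  94  92  76  80  78  76  73  71 103 160 183]
149 [142  83  58  59  60  58  57  65  54  58  51  54  54  55  53  95 161 182]
[ 575.79187073 -290.80463297  122.21004587] [ 0.15623661  0.33354149 -1.240654  ] 0.001400884847029629
```

The jar's body rows (145 and below) haven't changed. Only the cap moved, and the load is about one cap's weight. Handing in.

```bash
python3 -c "
from rig import ctrl
print(ctrl.finish_job())"
```

```text
the job is handed in; nothing more can be done
None
```

I handed the job in at about 29 s of the 59 s allowed. The hand-in reports no verdict, so success rests on my own last checks.

**What I did**
- **Cover:** I lifted it off the bath and stood it upright on the middle of the drip mat. It touched down at the height I had predicted, and I released it there.
- **Cap:** I gripped it at 75 N and turned it 1.25 rad counter-clockwise. I then lifted it straight up about 30 mm and left it held over the jar's mouth.

**Last checks**
- **Cap:** the tool was tilted less than 0.001 rad and the joints were still. The opening was steady at 0.556, and the load was about 1 N down, close to the cap's own weight.
- **Jar:** the side picture shows no change in its body before and after the lift.
- **Cover:** the last picture shows it upright on the mat. I did not measure its final position again.
- **Turn angle:** I know how far the tool turned, but I did not measure the cap's own rotation. It came away without taking the jar's weight, so the thread had let go.
- **Other things on the bench:** I never moved near them on purpose, but I did not check each one's position.

**What failed or disagreed**
- **First grasp:** the first try at the cover's grip closed on air. Both the pictures and a light touch on the cap's top (about 10 N) put the real fingertips about 33 mm above the reported TCP. I allowed for this in the later grasps.
- **Drift:** while turning, the tool moved about 3 mm with up to 4 N of side force. I corrected most of that at the start of the lift.

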